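# Weigh out the complete air cylinder and present it level

### The job

Two of the three look-alike air cylinders in the sloping rack are empty shells; the complete one weighs about three times as much. Find it by feeling the weight, easing each one up its pocket as needed, and see that the shells are left fully home in their own pockets. Draw the complete cylinder out and finish still holding it in the gripper, steady and level with both ports facing straight up, all of it at least 20 cm above the worktop and clear of everything else; do not disturb the gear, the star knob and the jaw block lying about.

Things in the scene. Friction and masses are not known exactly. Their poses are not given: they have to be found in the camera images.
- rack: fixed dark steel rack, base 125 mm deep, 290 wide (own x -70..55), about 95 mm high; origin on the worktop at mid-width; front faces own -x, towards the robot at yaw 0. Three pockets side by side at own y -90, 0, 90 mm, sloping 45 deg: a cylinder slides out along own +x and +z alike. A cylinder stands in it rod end down; fully home its origin is at own x 3, z 75 mm
- cyl_p: one of three look-alike grey air cylinders, 150 mm long with the rod, 35 wide, 46 high over its 2 brass ports, in any pocket. Origin: middle of the underside. Own +y: along it to the plain rear end; -y: to the thin rod (tip at y -75); +z: the port side; centre line at z 18. At first +y slopes 45 deg up to the rack's rear, +z up to its front. Complete: 0.6-0.75 kg; shell: 0.16-0.24 kg
- cyl_q: one of three look-alike grey air cylinders, 150 mm long with the rod, 35 wide, 46 high over its 2 brass ports, in any pocket. Origin: middle of the underside. Own +y: along it to the plain rear end; -y: to the thin rod (tip at y -75); +z: the port side; centre line at z 18. At first +y slopes 45 deg up to the rack's rear, +z up to its front. Complete: 0.6-0.75 kg; shell: 0.16-0.24 kg
- cyl_r: one of three look-alike grey air cylinders, 150 mm long with the rod, 35 wide, 46 high over its 2 brass ports, in any pocket. Origin: middle of the underside. Own +y: along it to the plain rear end; -y: to the thin rod (tip at y -75); +z: the port side; centre line at z 18. At first +y slopes 45 deg up to the rack's rear, +z up to its front. Complete: 0.6-0.75 kg; shell: 0.16-0.24 kg
- gear: loose bystander, to be left alone; grey spur gear lying flat, 60 mm across, 22 mm high; origin: middle of its underside
- star_knob: loose bystander, to be left alone; black five-lobe star knob, 38 mm across, stud up, 43 mm high; origin: middle of its underside
- jaw_block: loose bystander, to be left alone; grey metal clamp jaw block with bevelled corners, 50 x 79 x 40 mm high; origin: middle of its underside
- grip_p (a point): where to grip cyl_p: on the centre line of its barrel, at the cylinder's own y = 18, z = 18 mm; axes as the cylinder's. The barrel with its four tie rods runs from y -25 to 55, 30 mm wide across own x (close the fingers along x). Square caps 35 mm wide at y -45..-25 and 55..75, a port on each standing up to z = 46. Centre of mass near y = 10
- grip_q (a point): where to grip cyl_q: on the centre line of its barrel, at the cylinder's own y = 18, z = 18 mm; axes as the cylinder's. The barrel with its four tie rods runs from y -25 to 55, 30 mm wide across own x (close the fingers along x). Square caps 35 mm wide at y -45..-25 and 55..75, a port on each standing up to z = 46. Centre of mass near y = 10
- grip_r (a point): where to grip cyl_r: on the centre line of its barrel, at the cylinder's own y = 18, z = 18 mm; axes as the cylinder's. The barrel with its four tie rods runs from y -25 to 55, 30 mm wide across own x (close the fingers along x). Square caps 35 mm wide at y -45..-25 and 55..75, a port on each standing up to z = 46. Centre of mass near y = 10
- stop_mid (a point): middle of the stop at the bottom of the rack's middle pocket, where the rod tip rests when home; axes as the rack's. Each pocket is 60 mm deep from the stop, 39 wide and 39 high inside, walls up to 4 mm, with a 16 mm slot in front for the port. The outer 90 mm of a cylinder is free; a tongue 20 mm wide lies under it up to 104 mm from the stop, with room beside it for fingers

How it is judged:
By the outcome, as a careful person would: the job done as asked, in the order asked, and still so for the second after the job is handed in, while the arm keeps its last pose, push and grip.
It also fails if it takes over 61 s, if anything falls off the work surface, if the arm or the gripper's body presses on something with over 40 N, if the wrist force passes 120 N, or if a joint passes its speed limit or range.

### The arm

A 6-joint arm with a two-finger parallel gripper is mounted at the origin on a cart in front of the work surface, level with it; the furniture and walls round the work are solid. World frame = base frame: x ahead of the robot, y to its left, z up, the work surface at z = 0. Lengths are in m, angles in rad, forces in N, time in s.
With the tool pointing down it reaches from about 0.225 to 0.875 m from the base axis. Payload 3.4 kg.
Tool frame: the origin (TCP) lies midway between the tips of the shut fingers; the grasp point (between the pads) lies 19 mm behind it; z points along the fingers, y is the line along which they close (so a half turn about z gives the same grasp; the last joint's range is limited). The gripper opens to 85 mm and grips with 20 to 120 N. Pads are 22 mm wide; open, the fingers measure 114 mm over their backs; the gripper's body (76 mm by 85 mm) begins 54 mm behind the grasp point. The pads swing forward as they close: fully open they stand 13 mm farther back than shut.
Start: joints at [1.229, 0.276, 1.505, -0, 1.361, -0.121], TCP at [0.126, 0.561, 0.2] pointing down, gripper open.
Joint ranges: [-2.89, 2.89], [-0.75, 2.08], [0.22, 2.7], [-1.18, 4.32], [0.11, 2.71], [-2.7, 2.7]. Speed limits (rad/s): [2.57, 2.57, 3.14, 3.14, 3.14, 3.14].

### API

Orientations are given as [roll, pitch, yaw] about the fixed x, y, z axes, in that order (R = Rz(yaw) Ry(pitch) Rx(roll)).
In Python, from plant import env gives the robot as it stands. The module is installed in compiled form; this text tells all that it offers.
- The arm moves only by the tool carry_out, never from a script. Its argument "increments" is a list that holds one entry, the list of rows, each a list of 6 numbers: the shift along the tool's x, y, z scaled (see below), then the turn, a rotation vector about the tool's x, y, z scaled (see below). In form: [[[tx, ty, tz, rx, ry, rz], ...]]. A call has 1 to 12 rows; each row is the pose to reach, as a shift and turn from the pose commanded when the call began, along the tool's axes at that moment; what a row does not reach only later rows make up. The controller multiplies each number of a shift by 200 mm and each number of a turn by pi/2 rad. A row lasts 1/10 s, in which the tool goes at most 50 mm and 8.59 degrees, less where a joint would pass 70% of its speed; a pose out of reach is approached as far as the arm can. A call with a number of a shift or a turn outside -1 to 1 is refused whole. A call with a gripper value outside its range is refused whole. "hand" is the closure, from 0 (fully open) to 1 (shut), set as the call begins (left out, the last holds). The fingers move at their own pace and stop on an object; the grip force is fixed at half the most. Time passes only in rows, so rows that repeat a pose let the fingers close. It gives the time, the measured TCP pose, the force, the opening and the grip force at its end, in the units of the state.
- env.read_state(): the state, without advancing time (a new reading comes with each control period).
- env.capture(name): name is "scene" or "side" or "wrist"; returns the picture (384x512x3 uint8, blue, green, red); there is no depth.
- env.camera_model(name): a dict with "fx", "fy", "cx", "cy" (pixels), "T" (4x4, takes a point from camera to world coordinates); the wrist camera has in their place "T_tool_cam" (4x4, takes a point from camera to tool coordinates, whose origin is the TCP and whose axes are the flange's). Camera axes: x right, y up, looking along -z (the intrinsics and any distortion apply to the point x, -y, -z); pixel columns grow to the right and rows downward; lengths in m; the calibration is good to about 2 mm. A picture is of the moment at which its call begins: read the wrist's pose just before it. camera_model takes no time and is no camera call.
- env.close_job(): hands the job in; it is judged then, once.
The state is a dict: "time_s": time; "q": joint angles; "joint_velocities": joint speeds; "joint_torque": joint torques, N m; "ee_pos": TCP position; "eef_rot": TCP orientation; "force": force on the tool from outside, world axes, zero at the start; "moment": the same for the moment, N m; "width": finger opening in m; "finger_force": force on a finger pad.
Only numpy, scipy, OpenCV 4.12 (cv2) and the standard library are available. Lean on these libraries where they do the work, as an engineer would, in place of code of your own. Each camera call takes 0.05 s, during which the arm holds its last target. There are 200 camera calls.

## Working session

There is one attempt and no reset: what is moved stays moved. The work goes in short steps, Python scripts to look and compute and a tool call to move; the robot and the scene stay as the last step left them, time stands still between calls to the robot, and variables do not carry over. Pictures are saved under pics/ and viewed, at most 10 in all, crops included, and the job is handed in when it is done.

Besides the shell and the picture viewer there is one more tool, called as a command line: name --argument value ..., lists and objects as JSON in quotes. carry_out: Moves the arm, as the interface text tells. Shifts and turns lie within -1 to 1; 1 stands for 200 mm of shift or pi/2 rad of turn. Its arguments: {"type":"object","properties":{"increments":{"type":"array"},"hand":{"type":"number"}},"required":["increments"]}

```bash
mkdir -p pics; python3 - <<'E'
from plant import env
import cv2,numpy as np
np.set_printoptions(precision=4,suppress=True)
s=env.read_state();print({k:np.round(v,3) for k,v in s.items()})
a=env.capture("scene");b=env.capture("side");c=env.capture("wrist")
for n,i in zip(("scene","side","wrist"),(a,b,c)):
    cv2.imwrite(f"pics/{n}0.png",i); m=env.camera_model(n);print(n,m)
E
```

```text
{'time_s': np.float64(0.0), 'q': array([ 1.229,  0.277,  1.506, -0.   ,  1.361, -0.121]), 'joint_velocities': array([ 0.001,  0.001, -0.   ,  0.001, -0.001,  0.001]), 'joint_torque': array([ -0.   , -41.677, -24.581,  -0.   ,   0.011,   0.   ]), 'ee_pos': array([0.126, 0.56 , 0.199]), 'eef_rot': array([-3.14 , -0.   ,  2.921]), 'force': array([0.025, 0.033, 0.633]), 'moment': array([-0.045,  0.006, -0.047]), 'finger_force': np.float64(0.0), 'width': np.float64(0.085)}
scene {'fx': 385.93686178794104, 'fy': 385.93686178794104, 'cx': 257.07255977851196, 'cy': 189.40196893067088, 'T': array([[ 0.7135,  0.3969, -0.5774, -0.1553],
       [-0.7005,  0.3893, -0.5981, -0.5877],
       [-0.0127,  0.8312,  0.5558,  0.7208],
       [ 0.    ,  0.    ,  0.    ,  1.    ]])}
side {'fx': 361.5157797693827, 'fy': 361.5157797693827, 'cx': 256.0652156033518, 'cy': 186.40348088413697, 'T': array([[ 0.8981,  0.2662, -0.3502,  0.1511],
       [-0.4394,  0.5789, -0.6869, -0.6014],
       [ 0.0199,  0.7707,  0.6368,  0.7268],
       [ 0.    ,  0.    ,  0.    ,  1.    ]])}
wrist {'fx': 269.8106198199933, 'fy': 269.8106198199933, 'cx': 253.86663851387354, 'cy': 188.04879827920522, 'T_tool_cam': array([[-0.0009,  0.9509,  0.3096,  0.0796],
       [ 1.    ,  0.001 , -0.0002,  0.0014],
       [-0.0005,  0.3096, -0.9509, -0.1726],
       [ 0.    ,  0.    ,  0.    ,  1.    ]])}
```

View pics/scene0.png

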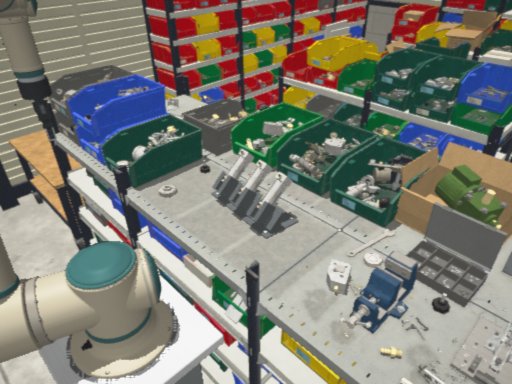

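View pics/side0.png

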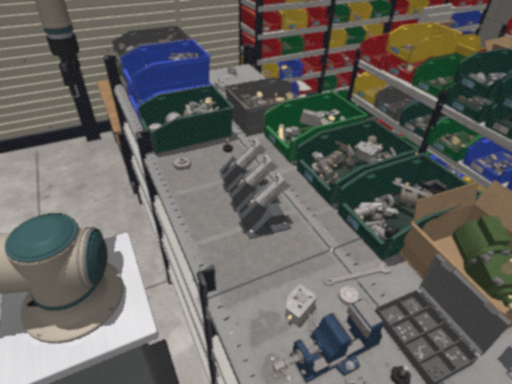

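The scene view shows the rack with three cylinders at about (250,200); the side view shows it at about (255,190). The gear is at scene (167,190) and the knob at (205,169). The jaw block is at about (340,275), though it could also be the one at side (300,300). I'll enlarge both views of the rack.

```bash
cat > h.py <<'E'
import numpy as np,cv2
from plant import env
from scipy.spatial.transform import Rotation as R
np.set_printoptions(precision=4,suppress=True)
def ray(m,T,u,v):
    d=np.array([(u-m['cx'])/m['fx'],-(v-m['cy'])/m['fy'],-1.])
    return T[:3,3],T[:3,:3]@d/np.linalg.norm(d)
def plane(m,T,u,v,z):
    o,d=ray(m,T,u,v);return o+d*(z-o[2])/d[2]
def proj(m,T,p):
    c=np.linalg.inv(T)@np.r_[p,1];return np.array([m['cx']-m['fx']*c[0]/c[2],m['cy']+m['fy']*c[1]/c[2]])
def tri(rs):
    A=np.zeros((3,3));b=np.zeros(3)
    for o,d in rs:
        P=np.eye(3)-np.outer(d,d);A+=P;b+=P@o
    x=np.linalg.solve(A,b);return x,[np.linalg.norm((np.eye(3)-np.outer(d,d))@(x-o)) for o,d in rs]
def toolT(s):
    T=np.eye(4);T[:3,:3]=R.from_euler('xyz',s['eef_rot']).as_matrix();T[:3,3]=s['ee_pos'];return T
E
python3 - <<'E'
from h import *
a=cv2.imread('pics/scene0.png')[140:245,195:310];b=cv2.imread('pics/side0.png')[130:240,205:305]
f=lambda i:cv2.resize(i,(400,400*i.shape[0]//i.shape[1]),interpolation=cv2.INTER_CUBIC)
a,b=f(a),f(b);h=min(a.shape[0],b.shape[0])
cv2.imwrite('pics/c.png',np.hstack([a[:h],b[:h]]));print(h)
m=env.camera_model('scene');n=env.camera_model('side')
print('gear',plane(m,m['T'],167,190,.02),'knob',plane(m,m['T'],205,169,.02),plane(n,n['T'],228,148,.02),'jaw',plane(m,m['T'],340,275,.03))
print('rack approx',plane(m,m['T'],252,205,.06),plane(n,n['T'],256,195,.06))
E
```

```text
365
gear [0.3635 0.3747 0.02  ] knob [0.5344 0.392  0.02  ] [0.5432 0.3924 0.02  ] jaw [ 0.4423 -0.2518  0.03  ]
rack approx [0.4637 0.0757 0.06  ] [0.5009 0.0837 0.06  ]
```

View pics/c.png

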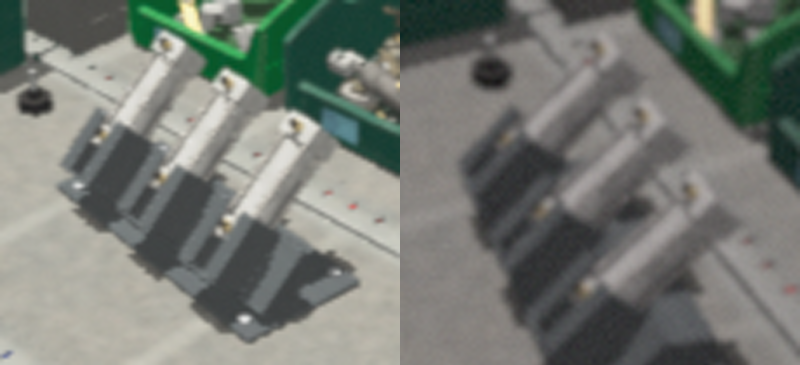

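View pics/wrist0.png

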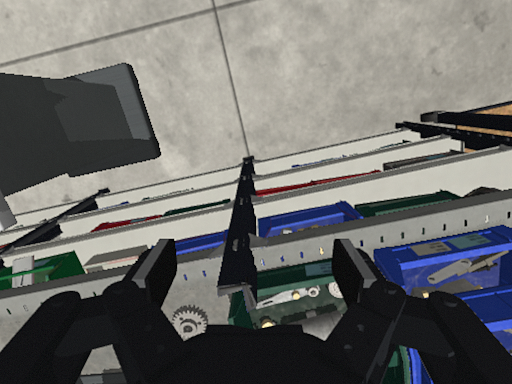

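The crops show rear ports at about (167,45), (225,87) and (296,125) in the scene crop, and (195,47), (243,117) and (290,190) in the side crop. The lower ports are visible too. The wrist view only shows the gear at about (190,320). Next I'll triangulate the ports.

```bash
cat >> h.py <<'E'
def step(target_p,target_R,s=None):
    "row numbers from commanded~measured pose to the target"
    T=toolT(s or env.read_state());d=T[:3,:3].T@(np.array(target_p)-T[:3,3])/.2
    r=R.from_matrix(T[:3,:3].T@target_R).as_rotvec()/(np.pi/2)
    return np.r_[d,r]
def rackR(yaw):  # gripping orientation options, tool z = cylinder -z, tool y = +/- rack y
    z=np.array([1,0,-1])/2**.5;out=[]
    for sg in (1,-1):
        y=np.array([0,sg,0.]);out.append(R.from_euler('z',yaw).as_matrix()@np.c_[np.cross(y,z),y,z])
    return out
E
python3 - <<'E'
from h import *
m=env.camera_model('scene');n=env.camera_model('side')
S=np.array([(167,45),(225,87),(296,125),(101,134),(160,180),(228,226)])/(400/115)+[195,140]
D=np.array([(195,47),(243,117),(290,190),(107,136),(143,210),(187,290)])/4+[205,130]
P=[]
for a,b in zip(S,D):
    x,e=tri([ray(m,m['T'],*a),ray(n,n['T'],*b)]);P.append(x);print(x,e[0])
P=np.array(P)
print(P[:3]-P[3:],np.linalg.norm(P[:3]-P[3:],axis=1))
print('yaw', np.arctan2(*(P[:3]-P[3:]).mean(0)[[1,0]]), [np.arctan2(-(v:=P[i]-P[i+2])[0]*-1*-1, v[1]) for i in (0,3)], P[0]-P[1],P[1]-P[2])
s=env.read_state()
E
```

```text
[0.552  0.2065 0.1496] 0.0018075903183493653
[0.5564 0.137  0.1315] 0.0007742033424592347
[0.5387 0.0366 0.1434] 0.0004327742457934081
[0.4908 0.2325 0.0709] 0.001151134772521037
[0.48   0.1412 0.0687] 0.0011129656482739192
[0.4705 0.0477 0.0717] 0.0007659393361252735
[[ 0.0612 -0.026   0.0787]
 [ 0.0764 -0.0042  0.0627]
 [ 0.0682 -0.0111  0.0717]] [0.103  0.0989 0.0996]
yaw -0.19790861197336038 [np.float64(-0.07809283012438897), np.float64(-0.10975139109771087)] [-0.0044  0.0695  0.0181] [ 0.0177  0.1004 -0.0119]
```

```bash
python3 - <<'E'
from h import *
m=env.camera_model('scene');n=env.camera_model('side')
for u in [(120,160),(128,210),(253,265),(253,315)]: print('scene',u,plane(m,m['T'],*u,0),plane(m,m['T'],*u,.1))
for u in [(208,268),(212,320),(140,135),(155,195)]: print('side',u,plane(n,n['T'],*u,0),plane(n,n['T'],*u,.1))
x,e=tri([ray(m,m['T'],253,265),ray(n,n['T'],208,268)]);print('post top',x,e)
print(step((.20,.53,.32),rackR(-.11)[0]), step((.43,.145,.22),rackR(-.11)[0]))
E
```

```text
scene (120, 160) [0.3679 0.707  0.    ] [0.2953 0.5274 0.1   ]
scene (128, 210) [0.2288 0.3939 0.    ] [0.1755 0.2577 0.1   ]
scene (253, 265) [ 0.3384 -0.0568  0.    ] [ 0.2699 -0.1304  0.1   ]
scene (253, 315) [ 0.2292 -0.17    0.    ] [ 0.1758 -0.2279  0.1   ]
side (208, 268) [ 0.3036 -0.0522  0.    ] [ 0.2826 -0.1278  0.1   ]
side (212, 320) [ 0.263  -0.1873  0.    ] [ 0.2476 -0.2443  0.1   ]
side (140, 135) [0.2869 0.6384 0.    ] [0.2682 0.4678 0.1   ]
side (155, 195) [0.2532 0.2742 0.    ] [0.2391 0.1537 0.1   ]
post top [ 0.2877 -0.1103  0.0748] [np.float64(0.001257644009210449), np.float64(0.0012576440092104968)]
[-0.3954 -0.069  -0.6017 -0.0285 -0.4996 -0.0665] [-1.9391 -1.6948 -0.0997 -0.0285 -0.4996 -0.0665]
```

carry_out --increments '[[[-0.1,-0.1,-0.4,0,0,0],[-0.9,-0.87,-0.6,0,0,0],[-0.9,-0.87,-0.6,0,0,0],[-0.9,-0.87,-0.6,0,0,0],[-0.9,-0.87,-0.6,0,0,0],[-0.9,-0.87,-0.6,0,0,0],[-0.9,-0.87,-0.6,0,0,0]]]'

```text
time_s: 0.85
ee_pos: [0.2665, 0.3486, 0.3223]
eef_rot: [3.14, 0.004, 2.914]
force: [-0.0, 0.7, 0.4]
width: 0.0855
finger_force: 0.0
```

carry_out --increments '[[[-0.9,-0.87,0,0,0,0],[-0.9,-0.87,0,0,0,0],[-0.9,-0.87,0,0,0,0],[-0.9,-0.87,0,0,0,0],[-0.9,-0.87,0,0,0,0],[-0.9,-0.87,0,0,0,0],[-0.9,-0.87,0,0,0,0]]]'

```text
time_s: 1.55
ee_pos: [0.4012, 0.1424, 0.3195]
eef_rot: [3.141, -0.002, 2.918]
force: [-0.9, 0.6, -0.4]
width: 0.0853
finger_force: 0.0
```

```bash
python3 - <<'E'
from h import *
s=env.read_state();print(s['time_s'],s['ee_pos'],s['eef_rot'],s['q'])
print(step((.415,.147,.22),rackR(-.11)[0]))
E
```

```text
1.55 [0.4012 0.1424 0.3195] [ 3.1412 -0.0021  2.9179] [ 0.1763 -0.0026  1.5522  0.0012  1.5938 -1.1708]
[-0.0634  0.0374  0.4976 -0.0281 -0.5008 -0.0687]
```

carry_out --increments '[[[-0.06,0.04,0.5,-0.028,-0.5,-0.069],[-0.06,0.04,0.5,-0.028,-0.5,-0.069],[-0.06,0.04,0.5,-0.028,-0.5,-0.069],[-0.06,0.04,0.5,-0.028,-0.5,-0.069],[-0.06,0.04,0.5,-0.028,-0.5,-0.069],[-0.06,0.04,0.5,-0.028,-0.5,-0.069],[-0.06,0.04,0.5,-0.028,-0.5,-0.069],[-0.06,0.04,0.5,-0.028,-0.5,-0.069]]]'

```text
time_s: 2.35
ee_pos: [0.4111, 0.1492, 0.2182]
eef_rot: [-3.138, 0.783, 3.043]
force: [0.1, -0.3, -0.1]
width: 0.0855
finger_force: 0.0
```

```bash
python3 - <<'E'
from h import *
s=env.read_state();i=env.capture('wrist');cv2.imwrite('pics/w1.png',i)
import json;json.dump({k:np.array(v).tolist() for k,v in s.items()},open('w1.json','w'))
print(s['time_s'],s['ee_pos'],s['eef_rot'],s['q'],s['force'])
E
```

```text
2.35 [0.4111 0.1492 0.2182] [-3.1383  0.7832  3.0431] [ 0.6095 -0.207   2.2771 -0.8994  0.6301 -0.2309] [ 0.0727 -0.284  -0.1474]
```

View pics/w1.png

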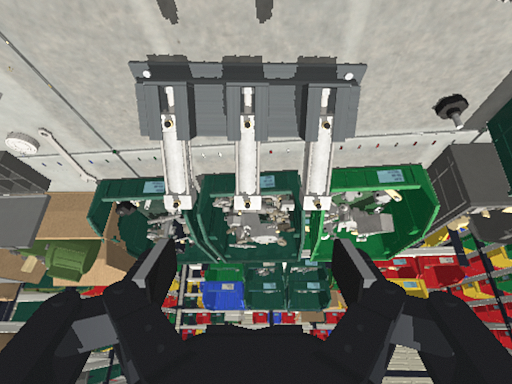

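The wrist view shows all three cylinders. Their lower ports are at about (168,122), (247,122) and (325,122), and the rear ports at about (175,204), (248,203) and (318,202). I'll shift the wrist sideways and up to get a second view, then locate the ports by colour.

carry_out --increments '[[[-0.3,0.2,0.0,0,0,0],[-0.3,0.2,0.0,0,0,0],[-0.3,0.2,0.0,0,0,0]]]'

```text
time_s: 2.7
ee_pos: [0.4645, 0.1867, 0.2668]
eef_rot: [3.135, 0.791, 3.032]
force: [0.2, 0.9, 0.1]
width: 0.0857
finger_force: 0.0
```

```bash
cat > ports.py <<'E'
from h import *
import json
def blobs(i,box):
    x0,y0,x1,y1=box;c=i[y0:y1,x0:x1];h=cv2.cvtColor(c,cv2.COLOR_BGR2HSV)
    m=cv2.inRange(h,(8,70,40),(30,255,255))
    n,l,st,ce=cv2.connectedComponentsWithStats(m)
    return [(ce[k]+[x0,y0]).round(1).tolist()+[int(st[k,4])] for k in range(1,n) if st[k,4]>=4]
E
python3 - <<'E'
from ports import *
s=env.read_state();i=env.capture('wrist');cv2.imwrite('pics/w2.png',i)
json.dump({k:np.array(v).tolist() for k,v in s.items()},open('w2.json','w'))
print(s['ee_pos'],s['eef_rot'])
print(blobs(cv2.imread('pics/w1.png'),(140,60,350,215)))
M=env.camera_model('wrist')
# expected in w2 from w1 rays at depth
s1=json.load(open('w1.json'));T1=toolT(s1)@M['T_tool_cam'];T2=toolT(s)@M['T_tool_cam']
for u in [(168,122),(247,122),(325,122),(175,204),(248,203),(318,202)]:
    o,d=ray(M,T1,*u)
    print(u,proj(M,T2,plane(M,T1,*u,.08 if u[1]<150 else .15)),end=' ')
    q=proj(M,T2,plane(M,T1,*u,.08 if u[1]<150 else .15)).astype(int)
    print(blobs(i,(q[0]-20,q[1]-20,q[0]+20,q[1]+20)))
E
```

```text
[0.4645 0.1867 0.2668] [3.1349 0.7906 3.0315]
[[170.4, 122.7, 21], [247.9, 121.6, 8], [324.2, 124.2, 22], [279.5, 198.5, 11], [177.2, 202.0, 21], [247.1, 202.1, 18], [316.6, 202.8, 22], [239.1, 211.6, 8]]
(168, 122) [118.7983  53.8585] [[122.4, 56.7, 32]]
(247, 122) [204.1528  53.0544] [[207.8, 56.0, 13]]
(325, 122) [288.4801  52.26  ] [[288.7, 57.2, 20]]
(175, 204) [132.0566 148.3728] [[136.3, 148.2, 24]]
(248, 203) [209.819  146.0884] [[211.2, 147.6, 18]]
(318, 202) [284.5104 143.8299] [[284.6, 148.0, 18]]
```

```bash
python3 - <<'E'
from ports import *
M=env.camera_model('wrist');s1=json.load(open('w1.json'));s2=json.load(open('w2.json'))
T1=toolT(s1)@M['T_tool_cam'];T2=toolT(s2)@M['T_tool_cam']
m=env.camera_model('scene');n=env.camera_model('side')
# order: low y -> high y ; front then rear
A=[(170.4,122.7),(247.9,121.6),(324.2,124.2),(177.2,202),(247.1,202.1),(316.6,202.8)]
B=[(122.4,56.7),(207.8,56),(288.7,57.2),(136.3,148.2),(211.2,147.6),(284.6,148)]
o=[2,1,0,5,4,3]
S=(np.array([(167,45),(225,87),(296,125),(101,134),(160,180),(228,226)])/(400/115)+[195,140])[[2,1,0,5,4,3]][[3,4,5,0,1,2]]
D=(np.array([(195,47),(243,117),(290,190),(107,136),(143,210),(187,290)])/4+[205,130])[[2,1,0,5,4,3]][[3,4,5,0,1,2]]
P=[]
for k in range(6):
    r=[ray(M,T1,*A[k]),ray(M,T2,*B[k]),ray(m,m['T'],*S[k]),ray(n,n['T'],*D[k])]
    x,e=tri(r);y,_=tri(r[:2]);w=tri(r[:1]+r[2:])[0];P.append(x);print(x,np.array(e),y,w)
P=np.array(P)
d=P[3:]-P[:3];print(d,np.linalg.norm(d,axis=1))
for i in (0,3):
    v=P[i+2]-P[i];print('yaw',np.arctan2(-v[0],v[1]),np.linalg.norm(v),v)
E
```

```text
[0.4686 0.0459 0.073 ] [0.0005 0.0012 0.0005 0.0015] [0.4655 0.0475 0.0754] [0.4692 0.0463 0.0728]
[0.4774 0.1372 0.0719] [0.0009 0.0003 0.001  0.0017] [0.48   0.1363 0.0686] [0.4772 0.1369 0.0721]
[0.4861 0.2249 0.076 ] [0.0009 0.0008 0.0009 0.0025] [0.4858 0.2246 0.0753] [0.4867 0.2256 0.0757]
[0.5397 0.0379 0.142 ] [0.0001 0.0004 0.0005 0.0006] [0.5384 0.0385 0.1425] [0.5397 0.0378 0.1422]
[0.5497 0.1274 0.1401] [0.0014 0.0006 0.0028 0.0012] [0.5479 0.1279 0.1422] [0.5495 0.1273 0.14  ]
[0.5582 0.216  0.1428] [0.0006 0.0003 0.0026 0.0022] [0.5564 0.2161 0.1436] [0.5583 0.2161 0.1429]
[[ 0.0711 -0.008   0.069 ]
 [ 0.0723 -0.0097  0.0682]
 [ 0.0721 -0.0089  0.0667]] [0.0994 0.0999 0.0986]
yaw -0.09747712949689426 0.17989272969700615 [0.0175 0.179  0.003 ]
yaw -0.10356642096385514 0.17908950283259797 [0.0185 0.1781 0.0008]
```

```bash
cat > trk.py <<'E'
from h import *
import json,os
def app(T,r):
    T=T.copy();T[:3,3]+=T[:3,:3]@(np.array(r[:3])*.2);T[:3,:3]=T[:3,:3]@R.from_rotvec(np.array(r[3:])*np.pi/2).as_matrix();return T
def load(): return np.array(json.load(open('cmd.json')))
def save(T): json.dump(T.tolist(),open('cmd.json','w'))
def to(T,p,Rm):
    return np.r_[T[:3,:3].T@(np.array(p)-T[:3,3])/.2,R.from_matrix(T[:3,:3].T@Rm).as_rotvec()/(np.pi/2)]
YAW=-.108
RG=rackR(YAW)[0]; Z=RG[:,2]; UP=-RG[:,0]  # UP = slope direction (cylinder +y)
E
python3 - <<'E'
from trk import *
T=np.eye(4);T[:3,:3]=R.from_euler('xyz',(np.pi,0,2.921)).as_matrix();T[:3,3]=(.126,.561,.2)
for r in [(-.9,-.87,-.6,0,0,0),(-.9,-.87,0,0,0,0),(-.06,.04,.5,-.028,-.5,-.069),(-.3,.2,0,0,0,0)]: T=app(T,r)
save(T);s=env.read_state()
print(T[:3,3],s['ee_pos'],R.from_matrix(T[:3,:3]).as_euler('xyz'),s['eef_rot'],UP)
F=np.array([[.4686,.0459,.073],[.4774,.1372,.0719],[.4861,.2249,.076]]);B=np.array([[.5397,.0379,.142],[.5497,.1274,.1401],[.5582,.216,.1428]])
mid=((F+B)/2);c=mid.mean(0);yv=RG[:,1]
G=np.array([c+k*.09*yv for k in (-1,0,1)]);print('resid mm',(mid-G)*1000)
G=G+.003*UP+.016*Z;print(G);json.dump(G.tolist(),open('G.json','w'))
print('rack z check home grip .1005; rack origin',G[1]-R.from_euler('z',YAW).as_matrix()@[.003,0,.1005])
for k in (2,1,0):
    print(k,to(T,G[k]+Z*(.022-.09),RG))
E
```

```text
[0.461  0.1831 0.2624] [0.4624 0.1847 0.2644] [-3.1404  0.7862  3.0358] [3.1391 0.7872 3.0327] [ 0.703  -0.0762  0.7071]
resid mm [[ 0.5678 -0.1744 -0.1333]
 [ 0.2667  0.75   -1.6333]
 [-0.8344 -0.5756  1.7667]]
[[0.5169 0.0406 0.0984]
 [0.5266 0.1301 0.0984]
 [0.5363 0.2196 0.0984]]
rack z check home grip .1005; rack origin [ 0.5237  0.1304 -0.0021]
2 [0.3289 0.2221 0.4905 0.0002 0.0005 0.001 ]
1 [ 0.3296 -0.2279  0.4903  0.0002  0.0005  0.001 ]
0 [ 0.3303 -0.6779  0.4902  0.0002  0.0005  0.001 ]
```

carry_out --increments '[[[0.33,0.222,0.3,0,0,0.001],[0.33,0.222,0.49,0,0,0.001],[0.33,0.222,0.49,0,0,0.001],[0.33,0.222,0.49,0,0,0.001],[0.33,0.222,0.49,0,0,0.001],[0.33,0.222,0.49,0,0,0.001]]]'

```text
time_s: 3.35
ee_pos: [0.4875, 0.2257, 0.1563]
eef_rot: [-3.14, 0.774, 3.032]
force: [-0.1, -1.0, -0.2]
width: 0.0853
finger_force: 0.0
```

```bash
python3 - <<'E'
from trk import *
T=app(load(),(.33,.222,.49,0,0,.001));save(T)
s=env.read_state();i=env.capture('wrist');cv2.imwrite('pics/w3.png',i)
print(T[:3,3],s['ee_pos'],s['eef_rot'],s['q'])
E
```

```text
[0.4883 0.2248 0.1464] [0.4875 0.2257 0.1563] [-3.1402  0.7736  3.0321] [ 0.6682  0.082   2.2162 -1.1772  0.5608  0.1582]
```

View pics/w3.png

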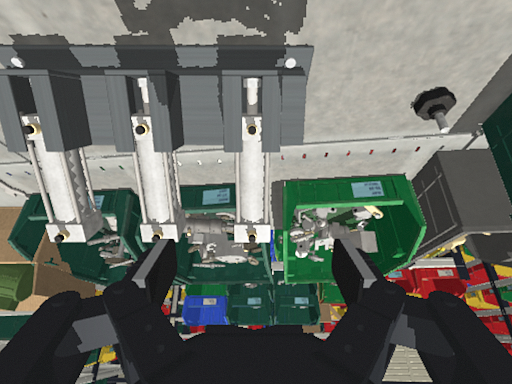

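The wrist view shows the third cylinder centred between the fingers, with its ports at about (252,128) and (252,235). However q4 stopped at its limit, leaving the tool about 10 mm high. A tool tilted 15° steeper about the closing axis should relieve this, and I'll start with the low-y cylinder.

```bash
cat >> trk.py <<'E'
def tilt(deg): return RG@R.from_euler('y',-deg,degrees=True).as_matrix()
def tilt_check():
    return [tilt(d)[:,2] for d in (15,-15)]
G=np.array(json.load(open('G.json')))
E
python3 - <<'E'
from trk import *
print(tilt_check())
T=load();Ts=toolT(env.read_state())
for d in (15,):
  Rm=tilt(d) if tilt(d)[2,2]<RG[2,2] else tilt(-d)
  print(Rm[:,2]);p=G[0]+Rm[:,2]*(.022-.11);print(p,to(T,p,Rm),to(Ts,p,Rm))
E
```

```text
[array([ 0.861 , -0.0933, -0.5   ]), array([ 0.4971, -0.0539, -0.866 ])]
[ 0.4971 -0.0539 -0.866 ]
[0.4732 0.0454 0.1747] [-0.115  -0.8999 -0.0847  0.0002  0.1672  0.    ] [-0.083  -0.9047 -0.0446 -0.0011  0.1594 -0.0011]
```

carry_out --increments '[[[-0.12,-0.1,-0.2,0,0.08,0],[-0.12,-0.4,-0.2,0,0.167,0],[-0.115,-0.9,-0.085,0,0.167,0],[-0.115,-0.9,-0.085,0,0.167,0],[-0.115,-0.9,-0.085,0,0.167,0],[-0.115,-0.9,-0.085,0,0.167,0],[-0.115,-0.9,-0.085,0,0.167,0]]]'

```text
time_s: 4.1
ee_pos: [0.4723, 0.0495, 0.1847]
eef_rot: [-3.139, 0.512, 3.034]
force: [0.0, -0.8, 0.4]
width: 0.0849
finger_force: 0.0
```

```bash
sed -i 's/-deg,degrees/deg,degrees/' trk.py; python3 - <<'E'
from trk import *
T=app(load(),(-.115,-.9,-.085,0,.167,0));save(T)
s=env.read_state()
print(T[:3,3],s['ee_pos'],R.from_matrix(T[:3,:3]).as_euler('xyz'),s['eef_rot'],s['q'],s['force'])
Rm=tilt(15)
print(Rm[:,2],to(T,G[0]+.022*Rm[:,2],Rm),to(toolT(s),G[0]+.022*Rm[:,2],Rm))
E
```

```text
[0.4732 0.0454 0.1747] [0.4723 0.0495 0.1847] [3.1413 0.5239 3.0337] [-3.1391  0.5119  3.0337] [ 0.007  -0.1211  2.1272 -0.0997  0.629  -1.3898] [ 0.0146 -0.8412  0.4246]
[ 0.4971 -0.0539 -0.866 ] [ 0.0001 -0.0001  0.5503  0.0002  0.0002  0.0001] [ 0.0124 -0.0188  0.5974 -0.0015 -0.0074  0.0001]
```

carry_out --increments '[[[0.01,-0.01,0.2,0,-0.007,0],[0.01,-0.01,0.2,0,-0.007,0],[0.01,-0.01,0.2,0,-0.007,0],[0.01,-0.01,0.2,0,-0.007,0]]]'

```text
time_s: 4.5
ee_pos: [0.49, 0.047, 0.1483]
eef_rot: [-3.139, 0.522, 3.034]
force: [0.1, 0.0, 0.5]
width: 0.0856
finger_force: 0.0
```

```bash
cat >> trk.py <<'E'
def brass(k,i,T,rng=25):
    "predict+measure port pixels for cylinder k (own y -35,65; z 34)"
    from ports import blobs
    M=env.camera_model('wrist');Tc=T@M['T_tool_cam'];out=[]
    for y in (-.053,.047):
        q=proj(M,Tc,G[k]+UP*y-.016*Z);a=np.maximum(q.astype(int)-rng,0)
        out.append((q.round(1).tolist(),blobs(i,(a[0],a[1],a[0]+2*rng,a[1]+2*rng))))
    return out
E
python3 - <<'E'
from trk import *
ss=[];
for _ in range(3):
    s=env.read_state();i=env.capture('wrist');ss.append(s)
    print(s['ee_pos'],s['eef_rot'])
cv2.imwrite('pics/w4.png',i)
for b in brass(0,i,toolT(s)):print(b)
Rm=tilt(15);T=toolT(s);T[:3,3]=np.mean([x['ee_pos'] for x in ss],0);save(T)
print(to(T,G[0]+.022*Rm[:,2],Rm),s['q'])
E
```

```text
[0.49   0.047  0.1483] [-3.1387  0.5218  3.0336]
[0.4902 0.0473 0.1483] [-3.1387  0.5221  3.0341]
[0.4902 0.0473 0.1482] [-3.1387  0.522   3.0343]
([247.8, 129.9], [[248.2, 128.8, 28]])
([247.9, 248.8], [[247.3, 247.3, 37]])
[ 0.0053 -0.0172  0.3943 -0.0016 -0.001   0.0004] [ 0.0007 -0.0485  2.1789 -0.1194  0.4951 -1.372 ]
```

carry_out --increments '[[[0.005,-0.017,0.1,0,0,0],[0.005,-0.017,0.2,0,0,0],[0.005,-0.017,0.28,0,0,0],[0.005,-0.017,0.34,0,0,0],[0.005,-0.017,0.39,0,0,0],[0.005,-0.017,0.39,0,0,0]]]'

```text
time_s: 5.25
ee_pos: [0.527, 0.0391, 0.0777]
eef_rot: [-3.138, 0.518, 3.034]
force: [-0.1, -0.2, 0.6]
width: 0.0851
finger_force: 0.0
```

```bash
python3 - <<'E'
from trk import *
s=env.read_state();i=env.capture('wrist');cv2.imwrite('pics/w5.png',i)
Rm=tilt(15);T=toolT(s);save(T)
print(s['ee_pos'],s['eef_rot'],s['q'],s['force'],to(T,G[0]+.022*Rm[:,2],Rm))
for b in brass(0,i,toolT(s)):print(b)
E
```

```text
[0.527  0.0391 0.0777] [-3.1382  0.518   3.0336] [-0.0237  0.121   2.2357 -0.1685  0.2723 -1.3351] [-0.1348 -0.1831  0.6427] [-0.0079  0.0021 -0.0053 -0.0022 -0.0035 -0.    ]
([251.9, 149.7], [[252.4, 149.6, 94]])
([252.0, 326.0], [[252.0, 323.7, 117]])
```

View pics/w5.png

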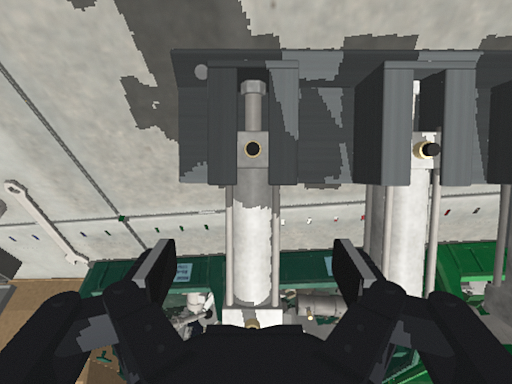

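The fingers straddle the cylinder: the barrel is centred at x=252, the lower port is at (252,149), and the pads show at x=155 and x=350. Closing now.

carry_out --increments '[[[0,0,0,0,0,0],[0,0,0,0,0,0],[0,0,0,0,0,0],[0,0,0,0,0,0],[0,0,0,0,0,0],[0,0,0,0,0,0],[0,0,0,0,0,0],[0,0,0,0,0,0]]]' --hand 1

```text
time_s: 6.1
ee_pos: [0.527, 0.0389, 0.0793]
eef_rot: [-3.139, 0.521, 3.033]
force: [-2.6, 2.2, 5.3]
width: 0.028
finger_force: 58.6
```

```bash
python3 - <<'E'
from trk import *
s=env.read_state();T=toolT(s)
print(s['ee_pos'],s['eef_rot'],s['q'],s['force'],s['moment'],s['width'],s['finger_force'])
print('up slope 25mm in tool units',T[:3,:3].T@UP*.025/.2)
E
```

```text
[0.527  0.0389 0.0793] [-3.1387  0.5208  3.0327] [-0.0242  0.1177  2.2359 -0.1679  0.2726 -1.3355] [-2.6468  2.1625  5.2774] [0.2843 0.305  0.224 ] 0.027983503572341868 58.62681448459625
up slope 25mm in tool units [-0.1206 -0.     -0.0327]
```

carry_out --increments '[[[-0.024,0,-0.0065,0,0,0],[-0.048,0,-0.013,0,0,0],[-0.072,0,-0.0195,0,0,0],[-0.096,0,-0.026,0,0,0],[-0.12,0,-0.033,0,0,0],[-0.12,0,-0.033,0,0,0],[-0.12,0,-0.033,0,0,0],[-0.12,0,-0.033,0,0,0]]]'

```text
time_s: 6.9
ee_pos: [0.545, 0.0367, 0.0967]
eef_rot: [-3.139, 0.521, 3.032]
force: [-0.5, 0.4, -0.1]
width: 0.0277
finger_force: 59.3
```

```bash
python3 - <<'E'
from trk import *
for _ in range(3):
    s=env.read_state();print(s['ee_pos'],s['eef_rot'],s['force'],s['moment'],s['width'],s['finger_force']);i=env.capture('wrist')
for b in brass(0,i,toolT(s)):print(b)
print('slope force',s['force']@UP, 'lever', G[0]-s['ee_pos'])
E
```

```text
[0.545  0.0367 0.0967] [-3.1387  0.521   3.0322] [-0.5415  0.424  -0.098 ] [0.0279 0.3482 0.0184] 0.02771097478335382 59.33233559131622
[0.5448 0.0367 0.0965] [-3.1386  0.5205  3.0323] [-0.2712  0.5181 -0.2286] [ 0.013   0.3828 -0.0494] 0.027598569519102202 59.33071553707123
[0.5446 0.0367 0.0963] [-3.1387  0.5199  3.0322] [ 0.0158  0.609  -0.0537] [0.0907 0.3455 0.0257] 0.02776579695451884 59.32509899139404
([252.6, 102.9], [])
([252.8, 281.5], [])
slope force -0.07327196948876033 lever [-0.0276  0.0039  0.0022]
```

```bash
python3 - <<'E'
from trk import *
s=env.read_state();T=toolT(s);print(T[:3,:3].T@(-Z)*.002/.2,  s['time_s'])
E
```

```text
[ 0.0026 -0.     -0.0096] 7.05
```

carry_out --increments '[[[0.0026,0,-0.01,0,0,0],[0.0026,0,-0.01,0,0,0],[0.0026,0,-0.01,0,0,0]]]'

```text
time_s: 7.35
ee_pos: [0.5426, 0.0369, 0.0973]
eef_rot: [-3.138, 0.519, 3.032]
force: [-0.8, -0.7, -1.5]
width: 0.0276
finger_force: 59.2
```

```bash
python3 - <<'E'
from trk import *
for _ in range(3):
    s=env.read_state();print(s['ee_pos'],s['eef_rot'],s['force'],s['moment']);i=env.capture('wrist')
for b in brass(0,i,toolT(s),40):print(b)
E
```

```text
[0.5426 0.0369 0.0973] [-3.1385  0.5187  3.0323] [-0.7958 -0.7017 -1.5211] [0.0202 0.3846 0.028 ]
[0.5427 0.0369 0.0974] [-3.1384  0.5189  3.0324] [-0.1074 -0.1093 -1.2093] [ 0.0267  0.4059 -0.0305]
[0.5428 0.0369 0.0974] [-3.1385  0.519   3.0323] [ 0.5304  0.5907 -1.7213] [ 0.0572  0.3784 -0.0201]
([252.7, 104.7], [[253.8, 140.9, 30]])
([252.9, 280.8], [[253.9, 317.7, 41]])
```

The cylinder is floating free in the pocket clearance and reads about 2.1 N, so it's a shell. I'll put it home again.

carry_out --increments '[[[0.03,0,0.011,0,0,0],[0.06,0,0.024,0,0,0],[0.09,0,0.034,0,0,0],[0.11,0,0.04,0,0,0],[0.12,0,0.043,0,0,0],[0.12,0,0.043,0,0,0],[0.12,0,0.043,0,0,0]]]'

```text
time_s: 8.2
ee_pos: [0.5303, 0.0386, 0.082]
eef_rot: [-3.139, 0.53, 3.033]
force: [-3.4, -1.8, 13.4]
width: 0.0278
finger_force: 60.7
```

carry_out --increments '[[[0,0,0,0,0,0],[0,0,0,0,0,0],[0,0,0,0,0,0],[0,0,0,0,0,0],[0,0,0,0,0,0],[0,0,0,0,0,0],[0,0,0,0,0,0]]]' --hand 0

```text
time_s: 8.9
ee_pos: [0.5265, 0.0387, 0.0781]
eef_rot: [-3.138, 0.519, 3.032]
force: [0.2, -0.4, -0.3]
width: 0.0855
finger_force: 0.0
```

```bash
python3 - <<'E'
from trk import *
s=env.read_state();i=env.capture('wrist')
print(s['ee_pos'],s['eef_rot'],s['force'],s['width'])
for b in brass(0,i,toolT(s)):print(b)
Rm=tilt(15);T=toolT(s);print('back',to(T,G[0]-.075*Rm[:,2],Rm));b=to(T,G[1]-.068*Rm[:,2],Rm);print('k1',b)
E
```

```text
[0.5265 0.0387 0.0781] [-3.1385  0.5192  3.0324] [ 0.2105 -0.4262 -0.2769] 0.08549893437259362
([252.7, 149.9], [[253.7, 149.3, 93]])
([252.9, 325.6], [[253.2, 323.3, 123]])
back [-0.0069  0.0027 -0.4873 -0.0024 -0.0028 -0.0007]
k1 [-0.0065  0.4528 -0.454  -0.0024 -0.0028 -0.0007]
```

Home again, with the port pixels matching those from before the lift. Next is the middle cylinder.

carry_out --increments '[[[-0.005,0,-0.22,0,0,0],[-0.005,0.0,-0.44,0,0,0],[-0.006,0.2,-0.454,-0.002,-0.003,0],[-0.006,0.453,-0.454,-0.002,-0.003,0],[-0.006,0.453,-0.454,-0.002,-0.003,0],[-0.006,0.453,-0.454,-0.002,-0.003,0],[-0.006,0.453,-0.454,-0.002,-0.003,0]]]'

```text
time_s: 9.65
ee_pos: [0.492, 0.1331, 0.1566]
eef_rot: [-3.14, 0.522, 3.033]
force: [0.3, 0.2, -0.4]
width: 0.0857
finger_force: 0.0
```

```bash
python3 - <<'E'
from trk import *
s=env.read_state();i=env.capture('wrist')
print(s['ee_pos'],s['eef_rot'],s['q'],s['force'])
for b in brass(1,i,toolT(s)):print(b)
Rm=tilt(15);T=toolT(s);print(to(T,G[1]+.022*Rm[:,2],Rm))
E
```

```text
[0.492  0.1331 0.1566] [-3.1404  0.5223  3.0328] [ 0.2732 -0.0068  2.1141 -0.3524  0.5727 -0.9359] [ 0.294   0.1591 -0.3942]
([253.2, 131.2], [[252.1, 130.5, 19], [256.4, 127.2, 5]])
([253.3, 244.6], [[252.7, 242.9, 30], [257.0, 247.5, 4]])
[-0.0058  0.0045  0.4486 -0.001  -0.0008 -0.0004]
```

carry_out --increments '[[[-0.003,0.004,0.15,0,0,0],[-0.003,0.004,0.28,0,0,0],[-0.004,0.004,0.36,0,0,0],[-0.004,0.004,0.41,0,0,0],[-0.005,0.004,0.445,0,0,0],[-0.005,0.004,0.445,0,0,0],[-0.005,0.004,0.445,0,0,0]]]'

```text
time_s: 10.4
ee_pos: [0.5381, 0.1293, 0.0812]
eef_rot: [3.141, 0.525, 3.032]
force: [0.8, 0.7, -0.3]
width: 0.0854
finger_force: 0.0
```

```bash
python3 - <<'E'
from trk import *
s=env.read_state();i=env.capture('wrist')
print(s['ee_pos'],s['eef_rot'],s['q'],s['force'],s['moment'])
for b in brass(1,i,toolT(s)):print(b)
Rm=tilt(15);T=toolT(s);print(to(T,G[1]+.022*Rm[:,2],Rm))
E
```

```text
[0.5381 0.1293 0.0812] [3.1414 0.5246 3.0316] [ 0.2294  0.1653  2.1674 -0.5066  0.3504 -0.7938] [ 0.7934  0.6868 -0.3095] [0.0085 0.2394 0.0071]
([250.4, 144.1], [[250.9, 143.7, 89]])
([250.9, 318.8], [[250.9, 316.5, 114], [244.8, 324.8, 5]])
[ 0.0068 -0.002   0.0067 -0.0005  0.0006 -0.0011]
```

Aligned, so I'll close and ease it up. The baseline force here is about (0.8, 0.7, -0.3).

carry_out --increments '[[[0,0,0,0,0,0],[0,0,0,0,0,0],[0,0,0,0,0,0],[0,0,0,0,0,0],[0,0,0,0,0,0],[0,0,0,0,0,0],[0,0,0,0,0,0]]]' --hand 1

```text
time_s: 11.15
ee_pos: [0.5377, 0.1299, 0.0814]
eef_rot: [-3.141, 0.525, 3.034]
force: [-4.6, 1.7, 4.4]
width: 0.0274
finger_force: 58.7
```

carry_out --increments '[[[-0.024,0,-0.0065,0,0,0],[-0.048,0,-0.013,0,0,0],[-0.072,0,-0.0195,0,0,0],[-0.096,0,-0.026,0,0,0],[-0.12,0,-0.033,0,0,0],[-0.117,0,-0.043,0,0,0],[-0.117,0,-0.043,0,0,0],[-0.117,0,-0.043,0,0,0]]]'

```text
time_s: 11.95
ee_pos: [0.5538, 0.1278, 0.1]
eef_rot: [3.142, 0.524, 3.032]
force: [0.2, -0.3, -6.2]
width: 0.0277
finger_force: 59.4
```

```bash
python3 - <<'E'
from trk import *
for _ in range(3):
    s=env.read_state();print(s['ee_pos'],s['eef_rot'],s['force'],s['moment'],s['width']);i=env.capture('wrist')
for b in brass(1,i,toolT(s),45):print(b)
E
```

```text
[0.5538 0.1278 0.1   ] [3.1415 0.5241 3.0322] [ 0.1995 -0.3237 -6.185 ] [0.0472 0.7565 0.0072] 0.02772701014191082
[0.5537 0.1278 0.0999] [-3.1415  0.5239  3.0324] [ 0.1874  0.251  -6.3643] [ 0.1165  0.801  -0.0007] 0.027683948701400937
[0.5537 0.1279 0.0999] [-3.1415  0.5239  3.0325] [ 0.2648 -0.8071 -6.2066] [ 0.0998  0.7959 -0.0264] 0.027231727640925348
([249.9, 100.9], [[253.4, 139.5, 42]])
([250.3, 276.1], [[254.6, 316.0, 108]])
```

It reads about 6 N and hangs free, so the middle cylinder is the complete one. Drawing it out along the slope.

carry_out --increments '[[[-0.04,0,-0.011,0,0,0],[-0.09,0,-0.0245,0,0,0],[-0.14,0,-0.038,0,0,0],[-0.19,0,-0.0515,0,0,0],[-0.24,0,-0.065,0,0,0],[-0.29,0,-0.0786,0,0,0],[-0.34,0,-0.092,0,0,0],[-0.39,0,-0.1057,0,0,0],[-0.39,0,-0.1057,0,0,0]]]'

```text
time_s: 13.0
ee_pos: [0.6131, 0.1219, 0.1596]
eef_rot: [3.14, 0.529, 3.031]
force: [0.8, -0.4, -5.5]
width: 0.0276
finger_force: 59.5
```

```bash
python3 - <<'E'
from trk import *
s=env.read_state();T=toolT(s);print(s['ee_pos'],s['eef_rot'],s['force'],s['q'],s['width'])
Rm=tilt(60) ;print(Rm[:,2]);print(to(T,[.56,.128,.26],T[:3,:3]));print(to(T,[.50,.13,.34],Rm))
E
```

```text
[0.6131 0.1219 0.1596] [3.14   0.5286 3.0315] [ 0.8019 -0.4021 -5.4734] [ 0.1736  0.1517  1.9287 -0.2636  0.5656 -1.1002] 0.02755204329542089
[-0.2573  0.0279 -0.9659]
[-0.0222  0.0021 -0.5683  0.      0.      0.    ]
[ 0.0345 -0.0202 -1.0647  0.0008  0.5032 -0.001 ]
```

carry_out --increments '[[[-0.08,0,-0.13,0,0,0],[-0.15,0,-0.27,0,0,0],[-0.12,0,-0.42,0,0.07,0],[-0.08,-0.01,-0.57,0,0.14,0],[-0.04,-0.02,-0.72,0,0.22,0],[0,-0.02,-0.85,0,0.3,0],[0.02,-0.02,-0.95,0,0.37,0],[0.03,-0.02,-0.98,0,0.44,0],[0.03,-0.02,-0.98,0.001,0.503,-0.001],[0.03,-0.02,-0.98,0.001,0.503,-0.001],[0.03,-0.02,-0.98,0.001,0.503,-0.001],[0.03,-0.02,-0.98,0.001,0.503,-0.001]]]'

```text
time_s: 14.2
ee_pos: [0.5069, 0.1291, 0.3244]
eef_rot: [-3.14, -0.264, 3.034]
force: [-0.5, 0.2, -5.8]
width: 0.028
finger_force: 60.6
```

```bash
python3 - <<'E'
from ports import *
M=env.camera_model('wrist')
s=env.read_state();i=env.capture('wrist');cv2.imwrite('pics/w9.png',i);b=env.capture('side');a=env.capture('scene')
print(s['ee_pos'],s['eef_rot'],s['force'],s['q'],s['width'],s['time_s'])
T=toolT(s)@M['T_tool_cam'];print(blobs(i,(225,90,285,345)))
f=lambda x:cv2.resize(x,(400,400*x.shape[0]//x.shape[1]),interpolation=cv2.INTER_CUBIC)
cv2.imwrite('pics/f.png',np.vstack([np.hstack([f(a[100:250,180:380]),f(b[90:240,180:380])]),np.hstack([cv2.resize(i,(400,300)),np.zeros((300,400,3),np.uint8)])]))
E
```

```text
[0.5069 0.1291 0.3244] [-3.1399 -0.2638  3.0336] [-0.5037  0.1594 -5.7856] [ 0.0802  0.3111  1.1881  0.0499  1.9017 -1.3727] 0.02795558058169175 14.2
[[249.7, 149.9, 16], [254.7, 318.1, 139]]
```

View pics/f.png

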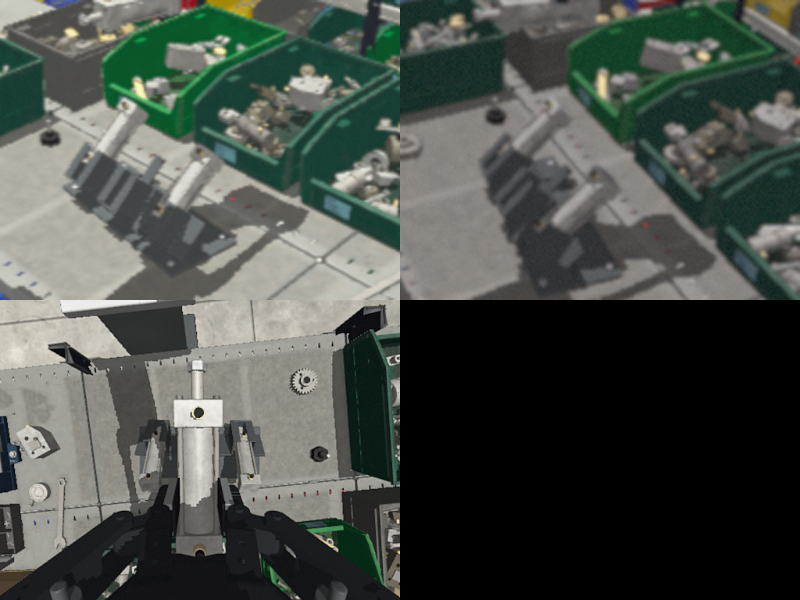

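The composite shows both shells still seated. The complete cylinder is held over the rack, its lower port at about (255,143) and rear port at (254.7,318) in wrist pixels, essentially where they were at grasp. The gear, knob and block look untouched. Now I'll check how level it is in the fixed views.

```bash
python3 - <<'E'
from ports import *
s=env.read_state();T=toolT(s);cR=T[:3,:3]@R.from_euler('y',15,degrees=True).as_matrix()
cy=-cR[:,0];cz=-cR[:,2]
print('assumed cyl +y',cy,'+z',cz)
g=T[:3,3]-.022*T[:3,2];ims=[]
for n in ('scene','side'):
    m=env.camera_model(n);i=env.capture(n);cv2.imwrite(f'pics/{n}9.png',i)
    q=[proj(m,m['T'],g+cy*(y-.018)+cz*(z-.018)) for y,z in ((-.035,.034),(.065,.034),(-.075,.018),(.075,0))]
    print(n,np.round(q,1).tolist());c=np.mean(q,0).astype(int);x0,y0=max(c[0]-45,0),max(c[1]-45,0)
    print(x0,y0);ims.append(cv2.resize(i[y0:y0+90,x0:x0+90],(400,400),interpolation=cv2.INTER_CUBIC))
cv2.imwrite('pics/g.png',np.hstack(ims))
E
```

```text
assumed cyl +y [ 0.8602 -0.0933 -0.5014] +z [ 0.4986 -0.0525  0.8652]
scene [[237.0, 89.9], [263.5, 100.8], [222.9, 91.2], [261.2, 113.4]]
201 53
side [[239.3, 78.5], [273.0, 93.9], [221.3, 78.1], [269.2, 107.1]]
205 44
```

View pics/g.png

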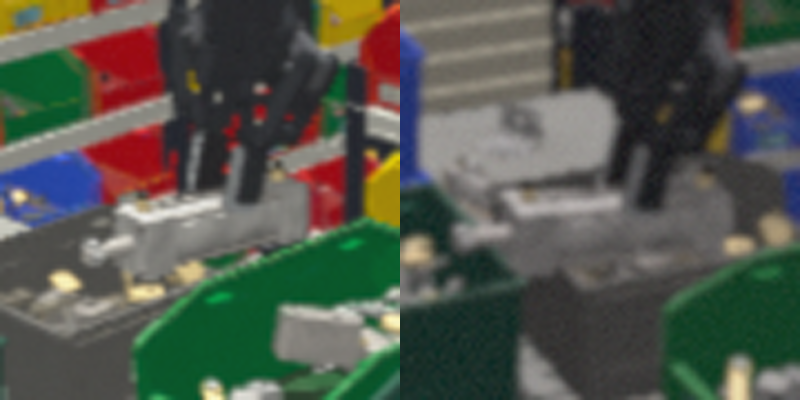

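The crops show the held cylinder with its front port at scene (233.2,98.0) and side (237.0,86.8), and the rear port at scene (263.3,91.7) and side (273.6,84.1).

```bash
python3 - <<'E'
from ports import *
s=env.read_state();T=toolT(s);cR=T[:3,:3]@R.from_euler('y',-15,degrees=True).as_matrix()
cy=-cR[:,0];cz=-cR[:,2];print('cyl +y',cy,'+z',cz, s['eef_rot'],s['ee_pos'])
g=T[:3,3]-.022*T[:3,2];m=env.camera_model('scene');n=env.camera_model('side')
for c in (m,n): print([proj(c,c['T'],g+cy*(y-.018)+cz*(.016)).round(1).tolist() for y in (-.035,.065)])
M=env.camera_model('wrist');Tw=T@M['T_tool_cam'];w=[(254.5,143.5),(254.7,318.1)]
P=[]
for a,b,c in (((233.2,98),(237,86.8),w[0]),((263.3,91.7),(273.6,84.1),w[1])):
    x,e=tri([ray(m,m['T'],*a),ray(n,n['T'],*b)]);x3,e3=tri([ray(m,m['T'],*a),ray(n,n['T'],*b),ray(M,Tw,*c)]);P.append(x3);print(x,e[0],x3,e3)
d=P[1]-P[0];print(d,np.linalg.norm(d),'pitch deg',np.degrees(np.arcsin(d[2]/np.linalg.norm(d))))
print('wrist pred',[proj(M,Tw,g+cy*(y-.018)+cz*.016).round(1).tolist() for y in (-.035,.065)])
# in-tool ports at grasp (home) and their image, G[1] model
i=cv2.imread('pics/w9.png');h=cv2.cvtColor(i,cv2.COLOR_BGR2HSV);mm=cv2.inRange(h[130:165,238:270],(18,60,60),(35,255,255));ys,xs=np.nonzero(mm);print(xs.min()+238,xs.max()+238,ys.min()+130,ys.max()+130,len(xs))
E
```

```text
cyl +y [ 0.9942 -0.1073 -0.0021] +z [0.0022 0.0012 1.    ] [-3.1401 -0.2639  3.0337] [0.5068 0.1291 0.3249]
[[232.7, 100.5], [263.1, 91.8]]
[[233.3, 89.3], [273.0, 84.1]]
[0.4763 0.1507 0.3595] 0.0006826075311948078 [0.4636 0.1345 0.368 ] [np.float64(0.0010818951919046957), np.float64(0.005347018401402373), np.float64(0.0043288198296500685)]
[0.5621 0.1254 0.361 ] 0.00020916205042296738 [0.5603 0.1247 0.361 ] [np.float64(0.0010295466829874653), np.float64(0.0012858003923267877), np.float64(0.0022421589088230122)]
[ 0.0967 -0.0098 -0.0071] 0.0974534217953184 pitch deg -4.151638628511922
wrist pred [[251.1, 145.5], [251.3, 321.7]]
245 261 136 152 50
```

```bash
python3 - <<'E'
from ports import *
from trk import *
s=env.read_state();T0=toolT(s);cR=T0[:3,:3]@R.from_euler('y',-15,degrees=True).as_matrix()
cy=-cR[:,0];cz=-cR[:,2];g=T0[:3,3]-.022*T0[:3,2]
cams={n:env.camera_model(n) for n in('scene','side')}
def brassc(imgs,q):
    i=np.mean(imgs,0).astype(np.float32);x0,y0=np.round(q).astype(int)-7
    c=i[y0:y0+13,x0:x0+15];w=np.clip((c[...,2]+c[...,1])/2-c[...,0]-18,0,None)
    yy,xx=np.mgrid[:13,:15];return np.array([(w*xx).sum()+0,(w*yy).sum()])/max(w.sum(),1e-6)+[x0,y0],w.sum()
now={n:[env.capture(n) for _ in range(4)] for n in cams}
R3=[]
for name,gp,y_,z_,ims in (('home0',G[0],UP,-Z,now),('home2',G[2],UP,-Z,now),('held',g,cy,cz,now)):
    pts=[]
    for y in (-.053,.047):
        rs=[]
        for n,m in cams.items():
            q=proj(m,m['T'],gp+y_*y+z_*.018);b,w=brassc(ims[n],q);rs.append(ray(m,m['T'],*b));print(name,n,q.round(1),b.round(2),round(float(w)))
        x,e=tri(rs);pts.append(x)
    d=pts[1]-pts[0];print(d,np.linalg.norm(d),np.degrees(np.arctan2(d[2],np.hypot(d[0],d[1]))))
E
```

```text
home0 scene [260.  204.9] [260.12 205.  ] 54
home0 side [250.9 203. ] [250. 203.] 0
home0 scene [279.2 175.5] [280.42 176.26] 71
home0 side [276.8 177.1] [277.65 177.84] 10
[ 0.0769 -0.0051  0.0635] 0.09982543312186455 39.47986630443888
home2 scene [224.3 178.9] [224.27 178.35] 53
home2 side [231.5 165.3] [231. 164.] 1
home2 scene [241.6 152.2] [246.69 147.36] 471
home2 side [253.7 141.7] [254.77 142.  ] 6
[ 0.0471 -0.0606  0.1079] 0.13239377687910514 54.58345146127755
held scene [232.7  99.8] [232.38  94.72] 2456
held side [233.3  88.5] [233.79  87.57] 27
held scene [263.1  91.1] [267.35  90.94] 831
held side [273.   83.3] [275.63  77.49] 292
[ 0.1015 -0.0193  0.0012] 0.10333655432872674 0.6737928033008811
```

carry_out --increments '[[[0,-0.25,0,0,0,0],[0,-0.5,0,0,0,0],[0,-0.75,0,0,0,0],[0,-0.9,0,0,0,0],[0,-0.9,0,0,0,0],[0,-0.9,0,0,0,0],[0,-0.9,0,0,0,0],[0,-0.9,0,0,0,0],[0,-0.9,0,0,0,0]]]'

```text
time_s: 15.75
ee_pos: [0.4881, -0.049, 0.3243]
eef_rot: [-3.14, -0.266, 3.035]
force: [-0.1, 0.0, -5.7]
width: 0.0276
finger_force: 61.0
```

```bash
python3 - <<'E'
from ports import *
s=env.read_state();T=toolT(s);cR=T[:3,:3]@R.from_euler('y',-15,degrees=True).as_matrix()
cy=-cR[:,0];cz=-cR[:,2];g=T[:3,3]-.022*T[:3,2];ims=[]
print(s['ee_pos'],s['eef_rot'],s['q'],s['force'],cy,cz)
for n in ('scene','side'):
    m=env.camera_model(n);i=np.mean([env.capture(n) for _ in range(4)],0).astype(np.uint8)
    q=[proj(m,m['T'],g+cy*(y-.018)+cz*(z-.018)) for y,z in ((-.035,.034),(.065,.034),(-.075,.018),(-.045,0),(.075,0))]
    print(n,np.round(q,1).tolist());c=np.mean(q,0).astype(int);x0,y0=c[0]-33,c[1]-33
    print(x0,y0);ims.append(cv2.resize(i[y0:y0+66,x0:x0+66],(400,400),interpolation=cv2.INTER_CUBIC))
cv2.imwrite('pics/g2.png',np.hstack(ims))
E
```

```text
[ 0.4881 -0.049   0.3243] [-3.1402 -0.266   3.035 ] [-0.2173  0.268   1.2501 -0.0321  1.8877 -1.6876] [-0.0773  0.016  -5.6639] [ 0.9944 -0.1061 -0.0042] [0.0043 0.0009 1.    ]
scene [[278.9, 122.8], [310.6, 111.8], [265.2, 134.2], [275.3, 137.7], [312.6, 123.9]]
255 93
side [[260.3, 126.6], [305.7, 119.1], [241.1, 136.8], [255.2, 142.0], [308.2, 132.7]]
241 98
```

View pics/g2.png

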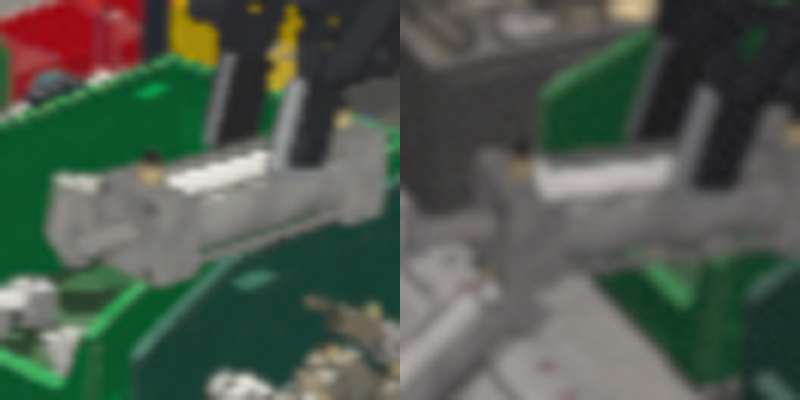

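The front port is at about (280.1,121) in the scene and (260.5,125.7) in the side view. The rear port is at about (311.6,112.5) and roughly (305,117). The angle needs better pixel values, so I'll use a brass mask in both views.

```bash
python3 - <<'E'
from ports import *
M=env.camera_model('wrist');s=env.read_state();T=toolT(s);Tw=T@M['T_tool_cam']
w=np.mean([env.capture('wrist') for _ in range(3)],0).astype(np.uint8)
for c in ((225,120,285,175),(225,295,285,340)): 
    h=cv2.cvtColor(w[c[1]:c[3],c[0]:c[2]],cv2.COLOR_BGR2HSV);ys,xs=np.nonzero(cv2.inRange(h,(8,60,40),(35,255,255)));print('wrist',xs.min()+c[0],xs.max()+c[0],ys.min()+c[1],ys.max()+c[1],len(xs))
for n,q in (('scene',((280,121),(311.5,112.5))),('side',((260.5,125.7),(305.5,117.5)))):
    i=np.mean([env.capture(n) for _ in range(6)],0)
    for u in q:
        x0,y0=int(u[0])-5,int(u[1])-5;c=i[y0:y0+10,x0:x0+11]
        rb=c[...,2]-c[...,0];ok=(c[...,2]>=c[...,1]+2);wt=np.where(ok,np.clip(rb-25,0,None),0)
        yy,xx=np.mgrid[:10,:11];print(n,u,((wt*xx).sum()/wt.sum()+x0).round(2),((wt*yy).sum()/wt.sum()+y0).round(2));print(np.where(ok,rb,0).round().astype(int))
E
```

```text
wrist 246 262 136 152 89
wrist 248 263 312 328 149
scene (280, 121) 279.55 121.44
[[ 0  0  0  0  0  0  0  0  0  0  0]
 [ 0  0  0  0  0  0  0  0  0  0  0]
 [ 0  0  0  0  0  0  0  0  0  0  0]
 [ 0  0  0  0  0  0  0  0  0  0  0]
 [ 0  0  0 26 34 32 26  0  0  0  0]
 [ 0  0 14 40 56 58 45 18  0  0  0]
 [ 0  0 16 38 56 57 40 14 12  0  0]
 [ 0  0 10 23 31 30 21  0  0  0  0]
 [ 0  0  0  0  0  0  0  0  0  0  0]
 [ 0  0  0  0  0  0  0  0  0  0  0]]
scene (311.5, 112.5) 311.5 112.36
[[ 0  0  0  0  0  0  0  0  0  0  0]
 [ 0  0  0  0  0  0  0  0  0  0  0]
 [ 0  0  0  0  0  0  0  0  0  0  0]
 [ 0  0  0  0  0  0 11  0  0  0  0]
 [ 0  0  0  0  9 26 34  0  0  0  0]
 [ 0  0  0  0 24 48 51  0  0  0  0]
 [ 0  0  0  0 28 48 48 24  0  0  0]
 [ 0  0  0  0 11 19 16  8  0  0  0]
 [ 0  0  0  0  0  0  0  0  0  0  0]
 [ 0  0  0  0  0  0  0  0  0  0  0]]
side (260.5, 125.7) 260.59 125.35
[[ 0  0  0  0  0  0  0  0  0  0  0]
 [ 0  2  2  4  0  0  0  0  0  0  0]
 [ 0  2  0  0  5  5  0  0  0  0  0]
 [ 4  4  4  7 10 14 15 12  0  0  0]
 [ 4  4  5 10 20 26 27 22 14  7  0]
 [ 3  4  4 14 26 35 36 27 16  8  6]
 [ 3  3  6 13 25 34 35 26 13  8  0]
 [ 0  2  4  8 16 23 24 18 10  7  6]
 [ 0  2  3  4  6  9 10  8  6  5  6]
 [ 2  0  4  3  4  4  4  3  4  5  6]]
side (305.5, 117.5) 306.1 119.72
[[ 0  0  0  0  0  0  0  0  0  0  1]
 [ 0  0  0  0  0  0  0  0  0  0  4]
 [ 0  0  0  0  0  0  0  0  0  0  5]
 [ 0  0  3  2  2  0  0  0  0  2  5]
 [ 0  0  3  5  4  5  0  0  3  4  4]
 [ 0  0  4  5  8 10 11  8  7  6  6]
 [ 0  0  4  6 15 23 26 23 16  9  6]
 [ 1  2  3  8 21 32 37 34 24 11  7]
 [ 0  1  4  9 21 34 40 36 24 10  5]
 [ 2  0  4  7 16 25 31 28 18  8  4]]
```

```bash
python3 - <<'E'
from ports import *
M=env.camera_model('wrist');s=env.read_state();T=toolT(s);Tw=T@M['T_tool_cam'];m=env.camera_model('scene');n=env.camera_model('side')
F=[(279.55,121.44),(260.59,125.35),(254,144)];B=[(311.6,112.4),(306.1,120.),(255.5,320)]
for sel in ([0,1],[0,1,2],[0,2],[1,2]):
    P=[]
    for q in (F,B):
        r=[ray(m,m['T'],*q[0]),ray(n,n['T'],*q[1]),ray(M,Tw,*q[2])];P.append(tri([r[k] for k in sel])[0])
    d=P[1]-P[0];print(sel,P[0],P[1],np.linalg.norm(d),'pitch',np.degrees(np.arctan2(d[2],np.hypot(*d[:2]))),'yaw',np.arctan2(d[1],d[0]))
E
```

```text
[0, 1] [ 0.4406 -0.0462  0.3659] [ 0.5386 -0.0591  0.362 ] 0.09892662678109568 pitch -2.3020149791117945 yaw -0.1308675832853102
[0, 1, 2] [ 0.4416 -0.0441  0.3648] [ 0.5424 -0.0543  0.3587] 0.10155459722736403 pitch -3.451561990239776 yaw -0.10101075699150992
[0, 2] [ 0.4415 -0.044   0.3651] [ 0.5428 -0.0543  0.3585] 0.10198856541578506 pitch -3.6893788833908094 yaw -0.1012698561893475
[1, 2] [ 0.4413 -0.0435  0.3645] [ 0.5421 -0.0535  0.3582] 0.10146216688384438 pitch -3.554676803067687 yaw -0.09843978035297331
```

Measured pitch is about 2–3° rear-down. The same method read about 2° low on the rack's known 45°, so the true error is likely about 1°. I'll trim it slightly and let it settle.

carry_out --increments '[[[0,0,0,0,-0.013,0],[0,0,0,0,-0.013,0],[0,0,0,0,-0.013,0],[0,0,0,0,-0.013,0],[0,0,0,0,-0.013,0],[0,0,0,0,-0.013,0],[0,0,0,0,-0.013,0],[0,0,0,0,-0.013,0]]]'

```text
time_s: 17.7
ee_pos: [0.488, -0.05, 0.3243]
eef_rot: [-3.14, -0.246, 3.033]
force: [0.3, -0.1, -6.3]
width: 0.0277
finger_force: 61.0
```

```bash
python3 - <<'E'
from plant import env
s=env.read_state();print(s['ee_pos'],s['eef_rot'],s['force'],s['width'],abs(s['joint_velocities']).max())
print(env.close_job())
E
```

```text
[ 0.48801864 -0.04997639  0.32427893] [-3.13987537 -0.24564767  3.03329784] [ 0.33944749 -0.13986398 -6.3389442 ] 0.027719679914599435 0.0010498099201756521
the job is handed in; nothing more can be done
None
```

The job is handed in: the complete cylinder was in the middle pocket (about 6 N, against 2 N for the first shell). It is held level to within about 2° with its ports up, roughly 32 cm above the worktop; the weighed shell is back home, and the third was never touched.

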